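# Turn up the drying cup and nest it

## Task

The tapered aluminium cup standing mouth-down on the rubber mat is dry: turn it over, for instance by tipping it onto its side and hooking its rim up, so that it stands mouth-up by itself on the mat or the bench top, and let go of it. Then put it into the empty cup of the same tapered shape that stands mouth-up beside the mat, nested level and as far down as it goes. That cup stays standing where it is, and nothing else on the bench gets shoved or knocked over.

Things in the scene. Friction and masses are not known exactly. Their poses are not given: they have to be found in the camera images.
- cup: the cup to turn over: a plain aluminium cup, tapered: 92 mm high, 76 mm outside diameter at the rim, 52 mm at the base, wall 3 mm, floor 4 mm, 160 g. Starts mouth-down on the rubber mat. Origin: centre of the underside of its base (so 92 mm above the mat at the start); its z axis points from the base out of the mouth (down at the start)
- cup_rim (a point): centre of that cup's mouth, in the plane of its rim, 92 mm from the base along its z axis
- nest_cup: the cup to nest into: a plain aluminium cup, tapered: 92 mm high, 76 mm outside diameter at the rim, 52 mm at the base, wall 3 mm, floor 4 mm, 160 g. Stands mouth-up and empty on the bench top to the left or to the right of the mat. Origin: centre of its underside, z up out of the mouth. A cup nested in it sits with its base about 33 to 37 mm above this cup's base
- nest_cup_rim (a point): centre of the nest cup's mouth, 92 mm above its base
- mat: black ribbed rubber mat fixed to the bench, 340 mm (its x) by 260 mm (its y), 4 mm thick, grippy. Origin: centre of its underside
- tin: bystander on the other side of the mat: straight-sided aluminium tin, mouth-up, 74 mm diameter, 62 mm high. Origin: centre of its underside
- block: bystander: steel bench block 60 x 60 x 22 mm. Origin: centre of its underside
- jar: bystander: amber glass jar with black cap, 48 mm diameter, 60 mm high. Origin: centre of its underside
- dish: bystander: small white china dish, 76 mm diameter, 22 mm high, to the far right. Origin: centre of its underside
- graver_a: bystander: graver with dark wooden knob handle (26 mm thick), 118 mm long, lying along its x axis left of the mat. Origin: on the bench below the shaft, 5 mm ahead of the handle (handle towards its -x, blade tip 68 mm towards +x)
- graver_b: bystander: the same with a lighter handle, lying right of the mat
Not all that is in view belongs to the job. Leave any blue look-alike of the cup alone.

How it is judged:
By the outcome, as a careful person would: the job done as asked, in the order asked, and still so for the second after the job is handed in, with the robot touching nothing.
It also fails if it takes over 64 s, if anything falls off the work surface, if the arm or the gripper's body presses on something with over 40 N, if the wrist force passes 120 N, or if a joint passes its speed limit or range.

## Robot

A 6-joint arm with a two-finger parallel gripper is mounted at the origin on the work surface. World frame = base frame: x ahead of the robot, y to its left, z up, the work surface at z = 0. Lengths are in m, angles in rad, forces in N, time in s.
With the tool pointing down it reaches from about 0.3 to 0.775 m from the base axis. Payload 14.6 kg.
Tool frame: the origin (TCP) lies midway between the tips of the shut fingers; the grasp point (between the pads) lies 19 mm behind it (ctrl.pinch_z is the z of the grasp point in the tool frame, in m); z points along the fingers, y is the line along which they close (so a half turn about z gives the same grasp; the last joint's range is limited). The gripper opens to 94 mm and grips with 3 to 60 N. Pads are 16 mm wide; open, the fingers measure 119 mm over their backs; the gripper's body (75 mm by 177 mm) begins 78 mm behind the grasp point.
Start: joints at [-1.292, 0.3, 1.521, -0, 1.321, -0.067], TCP at [0.186, -0.517, 0.205] pointing down, gripper open.
Joint ranges: [-3.03, 3.03], [-0.79, 2.21], [0.23, 2.52], [-1.04, 4.18], [0, 3.07], [-2.55, 2.55]. Speed limits (rad/s): [2.22, 2.22, 2.57, 3.14, 3.14, 3.14].

## Interface

Orientations are given as [roll, pitch, yaw] about the fixed x, y, z axes, in that order (R = Rz(yaw) Ry(pitch) Rx(roll)).
In Python, from station import ctrl, camera, ticket gives the robot as it stands. The module is installed in compiled form; this text tells all that it offers.
- The arm moves only by the shell command python3 -m inch 'ROWS' [FORCE]. ROWS is text: rows parted by semicolons, each of 7 numbers parted by spaces: the opening, from -1 (shut) to 1 (fully open), then the shift along the tool's x, y, z in units of 0.03 m (1.0 is 0.03 m), then the turn, a rotation vector about the tool's x, y, z in units of 10 degrees (1.0 is 10 degrees). In form: grip dx dy dz rx ry rz; .... A call has 1 to 10 rows; each row shifts and turns the commanded pose from where the row before left it, along the tool's axes as they then stand; what a row does not reach is not made up. A row lasts 1/8 s, in which the tool goes at most 62.5 mm and 10.7 degrees, less where a joint would pass 70% of its speed; a pose out of reach is approached as far as the arm can. A call with a number of a shift or a turn outside -1 to 1 is refused whole. A call with a gripper value outside its range is refused whole. The fingers move at their own pace and stop on an object; FORCE is the grip in N (left out, the last holds). Time passes only in rows, so rows that do not move let the fingers close. It gives the time, the measured TCP pose, the force, the opening and the grip force at its end, in the units of the state.
- ctrl.get_obs(): the state, without advancing time (a new reading comes with each control period).
- camera(name): name is "scene" or "top" or "wrist"; returns a dict with "img" (420x560x3 uint8, blue, green, red), "range_z" (420x560 float32, m along the optical axis (not along the pixel's ray), 0 where there is no reading), "intrinsics" (3x3 intrinsics, pixels), "k1" (the pictures are not rectified: a ray, as slopes to the right and down, at radius r is drawn at 1 + k1 r^2 times it, then the intrinsics apply), "view" (4x4, takes a point from world to camera coordinates). Camera axes: x right, y down, z forward; pixel columns grow to the right and rows downward; lengths in m; the calibration is good to about 2 mm. A picture is of the moment at which its call begins.
- ticket.hand_in(): hands the job in; it is judged then, once.
The state is a dict: "time_s": time; "qpos": joint angles; "joint_vel": joint speeds; "tau": joint torques, N m; "ee_pos": TCP position; "eef_rot": TCP orientation; "force": force on the tool from outside, world axes, zero at the start; "moment": the same for the moment, N m; "grip_width": finger opening in m; "grip_force": force on a finger pad.
Only numpy, scipy, OpenCV 4.12 (cv2) and the standard library are available. Lean on these libraries where they do the work, as an engineer would, in place of code of your own. Each camera call takes 0.05 s, during which the arm holds its last target. There are 200 camera calls.

## Working session

There is one attempt and no reset: what is moved stays moved. The work goes in short steps, Python scripts to look and compute and a shell command to move; the robot and the scene stay as the last step left them, time stands still between calls to the robot, and variables do not carry over. Pictures are saved under pics/ and viewed, at most 10 in all, crops included, and the job is handed in when it is done.

```bash
mkdir -p pics
cat > h.py <<'E'
import numpy as np, cv2
from station import ctrl, camera, ticket
def cloud(c):
    K=c["intrinsics"];h,w=c["range_z"].shape
    v,u=np.mgrid[0:h,0:w]
    xd=(u-K[0,2])/K[0,0]; yd=(v-K[1,2])/K[1,1]
    x,y=xd.copy(),yd.copy()
    for _ in range(10):
        f=1+c["k1"]*(x*x+y*y); x,y=xd/f,yd/f
    z=c["range_z"]; P=np.stack([x*z,y*z,z,np.ones_like(z)],-1)
    W=P@np.linalg.inv(c["view"]).T
    W=W[...,:3]; W[z<=0]=np.nan
    return W
E
python3 - <<'E'
from h import *
for n in("top","scene"):
    c=camera(n); cv2.imwrite(f"pics/{n}1.png",c["img"]); np.savez(f"/tmp/{n}1.npz",W=cloud(c),img=c["img"])
o=ctrl.get_obs(); print({k:np.round(v,3) for k,v in o.items()},ctrl.pinch_z)
W=np.load("/tmp/top1.npz")["W"]
m=(W[...,2]>0.015)&(W[...,2]<.2)
m=m.astype(np.uint8)
n,l,s,ce=cv2.connectedComponentsWithStats(m)
for i in range(1,n):
    if s[i,4]>60:
        p=W[l==i]; print(i,ce[i].round(),s[i,4],np.percentile(p,2,axis=0).round(3),np.percentile(p,98,axis=0).round(3))
E
```

```text
{'time_s': np.float64(0.1), 'qpos': array([-1.292,  0.3  ,  1.522,  0.   ,  1.321, -0.067]), 'joint_vel': array([-0.   , -0.002, -0.001, -0.001,  0.001, -0.   ]), 'tau': array([ 1.0000e-03, -5.3265e+01, -3.5328e+01,  7.1000e-02,  2.4000e-02,
       -0.0000e+00]), 'ee_pos': array([ 0.186, -0.517,  0.205]), 'eef_rot': array([-3.141, -0.   ,  0.346]), 'force': array([ 0.38 , -0.982,  0.094]), 'moment': array([ 0.025,  0.003, -0.018]), 'grip_force': np.float64(0.0), 'grip_width': np.float64(0.094)} -0.0188
1 [354. 108.] 805 [ 0.869 -0.309  0.018] [ 0.927 -0.184  0.034]
2 [138. 115.] 1648 [0.854 0.296 0.019] [0.901 0.543 0.117]
3 [437. 117.] 909 [ 0.811 -0.535  0.028] [ 0.894 -0.45   0.102]
4 [ 72. 146.] 309 [0.752 0.56  0.015] [0.837 0.757 0.026]
5 [544. 194.] 2888 [ 0.469 -0.789  0.019] [ 0.724 -0.761  0.184]
9 [400. 168.] 245 [ 0.676 -0.392  0.021] [ 0.717 -0.352  0.063]
13 [185. 182.] 111 [0.642 0.26  0.015] [0.715 0.281 0.028]
16 [360. 180.] 97 [ 0.649 -0.265  0.016] [ 0.689 -0.243  0.029]
17 [149. 191.] 371 [0.613 0.349 0.017] [0.668 0.407 0.028]
18 [423. 211.] 148 [ 0.532 -0.471  0.015] [ 0.604 -0.4    0.026]
20 [  5. 222.] 229 [0.499 0.823 0.015] [0.6   0.871 0.022]
21 [165. 227.] 477 [0.485 0.269 0.018] [0.554 0.338 0.095]
22 [259. 230.] 507 [0.485 0.012 0.018] [0.541 0.074 0.1  ]
23 [392. 232.] 289 [ 0.469 -0.371  0.016] [ 0.54  -0.299  0.064]
38 [481. 276.] 916 [ 0.271 -0.687  0.016] [ 0.487 -0.507  0.033]
54 [481. 251.] 119 [ 0.435 -0.622  0.018] [ 0.467 -0.589  0.028]
62 [340. 262.] 472 [ 0.392 -0.213  0.018] [ 0.452 -0.158  0.096]
85 [470. 279.] 203 [ 0.349 -0.585  0.019] [ 0.389 -0.541  0.033]
86 [ 52. 332.] 5707 [0.106 0.54  0.024] [0.336 0.77  0.041]
99 [399. 359.] 118 [ 0.136 -0.362  0.017] [ 0.165 -0.332  0.03 ]
100 [414. 380.] 77 [ 0.08  -0.399  0.017] [ 0.102 -0.377  0.039]
```

View pics/top1.png

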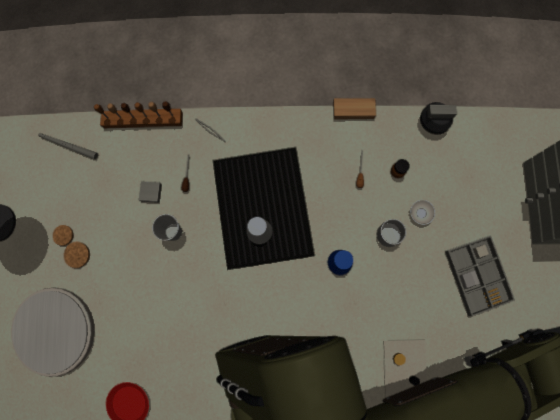

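View pics/scene1.png

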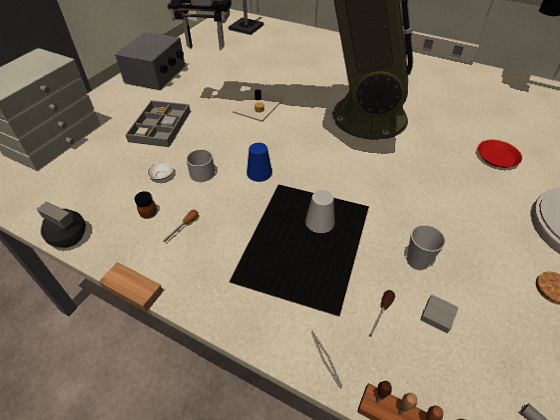

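```bash
cat >> h.py <<'E'
from scipy.spatial.transform import Rotation as Ro
from scipy.optimize import least_squares
def circ(p):
    s=least_squares(lambda a:np.hypot(p[:,0]-a[0],p[:,1]-a[1])-a[2],[*p[:,:2].mean(0),.03],loss="soft_l1",f_scale=.002).x
    return s
def plan(pos,rpy=None,n=None):
    """constant row (shift units, turn units) x n that goes to TCP pos, rpy"""
    o=ctrl.get_obs(); R=Ro.from_euler("xyz",o["eef_rot"]); p=o["ee_pos"]
    T=R if rpy is None else Ro.from_euler("xyz",rpy)
    W=(R.inv()*T).as_rotvec(); D=R.inv().apply(np.array(pos)-p)
    n=n or int(np.ceil(max(np.abs(W).max()/np.radians(10),np.abs(D).max()/.03,.1)))
    for _ in range(9):
        w=Ro.from_rotvec(W/n); A=sum(Ro.from_rotvec(W/n*k).as_matrix() for k in range(n))
        d=np.linalg.solve(A,D)
        if np.abs(d).max()<=.03 and np.abs(W/n).max()<=np.radians(10): break
        n+=1
    print("n",n,"shift",(d/.03).round(2),"turn",(np.degrees(W/n)/10).round(2))
E
python3 - <<'E'
from h import *
for n in("top","scene"):
    f=np.load(f"/tmp/{n}1.npz");W,img=f["W"].reshape(-1,3),f["img"].reshape(-1,3)
    def near(x,y,r,z0,z1):
        return W[(np.hypot(W[:,0]-x,W[:,1]-y)<r)&(W[:,2]>z0)&(W[:,2]<z1)]
    for nm,x,y,zt in(("cup",.513,.043,.088),("nest",.52,.303,.086),("tin",.505,-.335,.056)):
        p=near(x,y,.06,zt,.12); print(n,nm,len(p),p.mean(0).round(4),circ(p).round(4), "zmed",np.median(p[:,2]).round(4))
        for z in (.03,.05,.07):
            q=near(x,y,.06,z-.006,z+.006); print("   ",z,circ(q).round(4) if len(q)>10 else 0)
    g=img.max(1); m=(g<45)&(np.abs(W[:,2]-.004)<.008)&(np.hypot(W[:,0]-.57,W[:,1]-.02)<.3)
    b=cv2.minAreaRect(W[m][:,:2].astype(np.float32)*1000); print("mat",b,cv2.boxPoints(b).round())
E
```

```text
top cup 294 [0.5184 0.045  0.0959] [0.5186 0.045  0.0187] zmed 0.0958
    0.03 [0.5192 0.0453 0.0344]
    0.05 [0.5194 0.0453 0.0318]
    0.07 [0.5195 0.0453 0.0292]
top nest 116 [0.5211 0.3096 0.0911] [0.5187 0.3021 0.0363] zmed 0.0912
    0.03 [0.5182 0.302  0.0276]
    0.05 [0.5184 0.3018 0.0305]
    0.07 [0.5185 0.3018 0.0332]
top tin 102 [ 0.5051 -0.3346  0.0603] [ 0.5054 -0.3357  0.0355] zmed 0.0603
    0.03 [ 0.505  -0.3354  0.0359]
    0.05 [ 0.5049 -0.335   0.0356]
    0.07 0
mat ((592.4920654296875, 26.851821899414062), (493.41796875, 378.4927673339844), 85.95022583007812) [[ 386. -206.]
 [ 764. -233.]
 [ 799.  260.]
 [ 421.  286.]]
scene cup 319 [0.5255 0.0448 0.0953] [0.5251 0.0445 0.02  ] zmed 0.0958
    0.03 [0.5209 0.043  0.0347]
    0.05 [0.5213 0.0431 0.032 ]
    0.07 [0.521  0.0431 0.0294]
scene nest 213 [0.5208 0.304  0.0902] [0.5226 0.3014 0.0361] zmed 0.0903
    0.03 [0.523  0.3013 0.0285]
    0.05 [0.523  0.3013 0.0311]
    0.07 [0.5229 0.3014 0.0335]
scene tin 135 [ 0.5098 -0.3356  0.06  ] [ 0.5079 -0.3363  0.0353] zmed 0.0601
    0.03 [ 0.5081 -0.3359  0.0354]
    0.05 [ 0.5085 -0.3359  0.0352]
    0.07 0
mat ((570.571533203125, 10.677459716796875), (397.63067626953125, 299.8035888671875), 8.769425392150879) [[ 351.  129.]
 [ 397. -168.]
 [ 790. -107.]
 [ 744.  189.]]
```

```bash
python3 -c "
from h import *
plan([.52,.044,.2],[np.pi,0,.085],20)"
```

```text
n 20 shift [ 0.75 -0.79  0.01] turn [-0.    0.    0.07]
```

```bash
r="1 .75 -.79 0 0 0 .075"; python3 -m inch '1 .75 -.79 0 0 0 .075; 1 .75 -.79 0 0 0 .075; 1 .75 -.79 0 0 0 .075; 1 .75 -.79 0 0 0 .075; 1 .75 -.79 0 0 0 .075; 1 .75 -.79 0 0 0 .075; 1 .75 -.79 0 0 0 .075; 1 .75 -.79 0 0 0 .075; 1 .75 -.79 0 0 0 .075; 1 .75 -.79 0 0 0 .075' 20
python3 -m inch '1 .75 -.79 0 0 0 .075; 1 .75 -.79 0 0 0 .075; 1 .75 -.79 0 0 0 .075; 1 .75 -.79 0 0 0 .075; 1 .75 -.79 0 0 0 .075; 1 .75 -.79 0 0 0 .075; 1 .75 -.79 0 0 0 .075; 1 .75 -.79 0 0 0 .075; 1 .75 -.79 0 0 0 .075; 1 .75 -.79 0 0 0 .075'
python3 -c "
from h import *
print(ctrl.get_obs()['qpos'].round(3))
plan([.52,.044,.055],[np.pi,0,.085])"
```

```text
time_s: 1.35
ee_pos: [0.3354, -0.2256, 0.2053]
eef_rot: [-3.141, 0.0, 0.214]
force: [0.4, 0.1, 0.2]
grip_width: 0.0939
grip_force: 0.0
time_s: 2.6
ee_pos: [0.5208, 0.0432, 0.2052]
eef_rot: [3.142, 0.001, 0.084]
force: [0.4, -0.1, 0.4]
grip_width: 0.0943
grip_force: 0.0
[ 0.013  0.239  1.598 -0.     1.304  1.5  ]
n 6 shift [-0.   -0.    0.83] turn [-0.  0. -0.]
```

```bash
python3 -m inch '1 0 0 .83 0 0 0; 1 0 0 .83 0 0 0; 1 0 0 .83 0 0 0; 1 0 0 .83 0 0 0; 1 0 0 .83 0 0 0; 1 0 0 .83 0 0 0; -1 0 0 0 0 0 0; -1 0 0 0 0 0 0; -1 0 0 0 0 0 0; -1 0 0 0 0 0 0' 20
python3 -m inch '-1 0 0 0 0 0 0; -1 0 0 0 0 0 0; -1 0 0 -.5 0 0 0; -1 0 0 -.5 0 0 0'
python3 -c "
from h import *
print(ctrl.get_obs()['qpos'].round(3))
plan([.70,.036,.085],[np.pi,0,0])"
```

```text
time_s: 3.85
ee_pos: [0.5208, 0.0426, 0.057]
eef_rot: [-3.141, -0.002, 0.084]
force: [-0.1, 3.7, 4.4]
grip_width: 0.062
grip_force: 20.2
time_s: 4.35
ee_pos: [0.5204, 0.0421, 0.0873]
eef_rot: [3.141, -0.0, 0.084]
force: [0.8, -0.4, -1.2]
grip_width: 0.0614
grip_force: 19.7
[ 0.011  0.37   1.723 -0.     1.048  1.498]
n 6 shift [1.   0.08 0.01] turn [ 0.   -0.    0.08]
```

```bash
python3 -m inch '-1 .9 .07 0 0 0 .08; -1 .9 .07 0 0 0 .08; -1 .9 .07 0 0 0 .08; -1 .9 .07 0 0 0 .08; -1 .9 .07 0 0 0 .08; -1 .9 .07 0 0 0 .08; -1 0 0 .4 0 0 0; -1 0 0 .3 0 0 0; -1 0 0 .2 0 0 0; -1 0 0 0 0 0 0'
python3 -c "
from h import *
print(ctrl.get_obs()['qpos'].round(3))"
```

```text
time_s: 5.6
ee_pos: [0.6822, 0.0376, 0.0588]
eef_rot: [3.142, 0.001, 0.0]
force: [-0.2, 0.4, -1.4]
grip_width: 0.0616
grip_force: 19.7
[ 0.002  0.733  1.226 -0.     1.184  1.572]
```

```bash
python3 -m inch '-1 0 0 .05 0 0 0; -1 0 0 .04 0 0 0; -1 0 0 0 0 0 0; 1 0 0 0 0 0 0; 1 0 0 0 0 0 0; 1 0 0 0 0 0 0; 1 0 0 -1 0 0 0; 1 0 0 -1 0 0 0; 1 0 0 -1 0 0 0; 1 0 0 -1 0 0 0'
python3 -c "
from h import *
c=camera('top');W=cloud(c).reshape(-1,3)
for z in (.03,.05,.07):
    q=W[(np.hypot(W[:,0]-.68,W[:,1]-.04)<.05)&(abs(W[:,2]-z)<.006)]; print(len(q),circ(q).round(4) if len(q)>9 else 0)
plan([.45,.037,.25],[np.pi,-np.pi/2+.2,0])"
```

```text
time_s: 6.85
ee_pos: [0.6827, 0.0376, 0.1773]
eef_rot: [-3.142, 0.0, 0.0]
force: [-0.4, -0.5, -0.7]
grip_width: 0.0938
grip_force: 0.0
0 0
0 0
0 0
n 8 shift [-0.69  0.   -0.85] turn [-0.    0.98  0.  ]
```

```bash
python3 -m inch '1 -.69 0 -.85 0 .98 0; 1 -.69 0 -.85 0 .98 0; 1 -.69 0 -.85 0 .98 0; 1 -.69 0 -.85 0 .98 0; 1 -.69 0 -.85 0 .98 0; 1 -.69 0 -.85 0 .98 0; 1 -.69 0 -.85 0 .98 0; 1 -.69 0 -.85 0 .98 0; 1 0 0 0 0 0 0'
python3 -c "
from h import *
print(ctrl.get_obs()['qpos'].round(3))
c=camera('scene');cv2.imwrite('pics/s2.png',c['img'])
for n in('top','scene'):
  W=cloud(camera(n)).reshape(-1,3)
  for z in (.03,.05,.07):
    q=W[(np.hypot(W[:,0]-.68,W[:,1]-.04)<.05)&(abs(W[:,2]-z)<.006)]; print(len(q),circ(q).round(4) if len(q)>9 else 0)
"
```

```text
time_s: 8.02
ee_pos: [0.424, 0.0362, 0.3116]
eef_rot: [3.14, -1.268, 0.0]
force: [0.2, -0.8, -0.3]
grip_width: 0.0939
grip_force: 0.0
[-1.000e-03 -6.290e-01  2.501e+00 -6.300e-02  1.000e-03  1.633e+00]
48 [0.6821 0.0385 0.0349]
38 [0.6818 0.0388 0.0317]
47 [0.6813 0.0385 0.0291]
110 [0.6835 0.0367 0.0343]
111 [0.6833 0.0366 0.0319]
104 [0.6831 0.0366 0.0294]
```

View pics/s2.png

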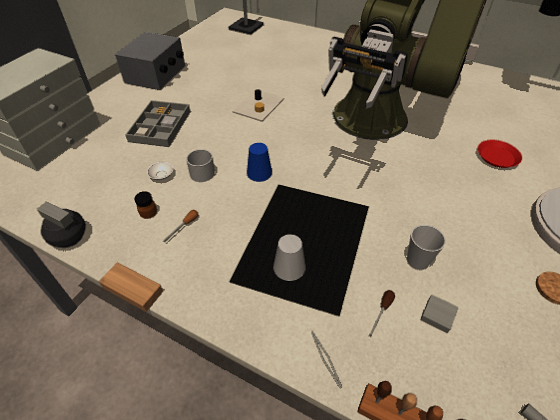

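```bash
cat >> h.py <<'E'
def fk(q,g):
    r0,z0,a,b,c,L,lat=g
    Y=lambda t:Ro.from_euler("y",t); Z=lambda t:Ro.from_euler("z",t)
    R1=Z(q[0]); R2=R1*Y(q[1]); R3=R2*Y(q[2])   # z along links
    p=R1.apply([r0,lat,z0])+R2.apply([0,0,a])+R3.apply([c,0,b])
    R=R3*Z(q[3])*Y(q[4])
    R=R*Z(q[5]+np.pi/2)  # tool roll, checked below
    return p+R.apply([0,0,L]),R,p
E
python3 - <<'E'
from h import *
D=[([-1.292,.3,1.5215,0,1.321,-.067],[.186,-.517,.205]),([.013,.239,1.598,0,1.304,1.5],[.5208,.0432,.2052]),
([.011,.37,1.723,0,1.048,1.498],[.5204,.0421,.0873]),([.002,.733,1.226,0,1.184,1.572],[.6822,.0376,.0588]),
([-.001,-.629,2.501,-.063,.001,1.633],[.424,.0362,.3116])]
f=lambda g:np.concatenate([fk(q,g)[0]-p for q,p in D])
s=least_squares(f,[.1,.4,.4,.4,0,.3,.036]); print(s.x.round(4),np.abs(s.fun).max().round(4),np.linalg.svd(s.jac)[1].round(3))
for q,p in D: print(fk(q,s.x)[1].as_euler("xyz").round(3))
o=ctrl.get_obs();print(o["qpos"],o["eef_rot"])
E
```

```text
[0.0007 0.2206 0.4241 0.4466 0.0407 0.2706 0.0364] 0.0003 [4.294 3.219 2.236 0.977 0.447 0.157 0.149]
[-3.141 -0.     0.346]
[ 3.142e+00 -1.000e-03  8.400e-02]
[ 3.142e+00 -1.000e-03  8.400e-02]
[3.142e+00 1.000e-03 1.000e-03]
[ 3.139e+00 -1.269e+00  2.000e-03]
[-1.14215705e-03 -6.14338043e-01  2.49658996e+00 -6.30078446e-02
  8.27566137e-04  1.63347487e+00] [ 3.14052061e+00 -1.25851463e+00 -7.03849508e-05]
```

```bash
cat >> h.py <<'E'
G=[0.0007,0.2206,0.4241,0.4466,0.0407,0.2706,0.0364]
def ik(pos,R,q0):
    def f(q):
        p,r,_=fk(q,G); return np.r_[(p-pos)*5,(R.inv()*r).as_rotvec()]
    lo=[-3.03,-.79,.23,-1.04,0,-2.55];hi=[3.03,2.21,2.52,4.18,3.07,2.55]
    s=least_squares(f,q0,bounds=(lo,hi)); return s.x,np.abs(s.fun).max()
def screw(T0,T1,n):
    (p,R),(P,T)=T0,T1
    W=(R.inv()*T).as_rotvec(); D=R.inv().apply(np.array(P)-p)
    A=sum(Ro.from_rotvec(W/n*k).as_matrix() for k in range(n)); d=np.linalg.solve(A,D)
    print("n",n,"shift",(d/.03).round(2),"turn",(np.degrees(W/n)/10).round(2))
E
python3 - <<'E'
from h import *
t=np.radians(17)
def R(t,flip=1): # tool z outward, t below horizontal; flip=1: x up
    z=np.array([np.cos(t),0,-np.sin(t)]); x=np.array([np.sin(t),0,np.cos(t)])*flip
    return Ro.from_matrix(np.c_[x,np.cross(z,x),z])
for back in (0,.06,.12,.18):
  for up in (0,.08):
    for fl,q6 in((-1,1.57),(1,-1.57)):
        r=R(t,fl); tcp=np.array([.682,.0376,.038+up])+(.0188-back)*r.as_matrix()[:,2]
        q,e=ik(tcp,r,[0,.3,1.8,3.1,.6,q6]); print(back,up,fl,q.round(2),e.round(4),"wrist",fk(q,G)[2].round(3))
print("place")
for fl,q6 in((-1,1.57),(1,-1.57)):
    for x in(.6,.65,.682,.72):
        r=R(np.radians(5),fl); q,e=ik(np.array([x+.019,.0376,.0604]),r,[0,.3,1.8,3.1,.6,q6]);print(x,fl,q.round(2),e.round(4))
o=ctrl.get_obs(); p0=(o["ee_pos"],Ro.from_euler("xyz",o["eef_rot"]))
Qa=[0,-.3,1.9,0,.6,1.571];a=fk(Qa,G);m=fk([0,-.3,1.9,1.571,.6,1.571],G);b=fk([0,-.3,1.9,3.1416,.6,1.571],G)
print(a[0],m[0],b[0],a[2])
screw(p0,a[:2],10);screw(a[:2],m[:2],10);screw(m[:2],b[:2],10)
E
```

```text
0 0 -1 [0.   0.74 1.96 3.15 0.83 1.57] 0.0 wrist [0.441 0.038 0.112]
0 0 1 [ 0.    0.74  1.96  3.15  0.83 -1.57] 0.0 wrist [0.441 0.038 0.112]
0 0.08 -1 [0.   0.55 1.99 3.15 0.67 1.57] 0.0 wrist [0.441 0.038 0.192]
0 0.08 1 [ 0.    0.55  1.99  3.15  0.67 -1.57] 0.0 wrist [0.441 0.038 0.192]
0.06 0 -1 [0.   0.65 2.12 3.15 0.89 1.57] 0.0 wrist [0.384 0.038 0.129]
0.06 0 1 [ 0.    0.65  2.12  3.15  0.89 -1.57] 0.0 wrist [0.384 0.038 0.129]
0.06 0.08 -1 [0.   0.43 2.14 3.15 0.7  1.57] 0.0 wrist [0.384 0.038 0.209]
0.06 0.08 1 [ 0.    0.43  2.14  3.15  0.7  -1.57] 0.0 wrist [0.384 0.038 0.209]
0.12 0 -1 [0.   0.55 2.27 3.15 0.95 1.57] 0.0 wrist [0.326 0.038 0.147]
0.12 0 1 [ 0.    0.55  2.27  3.15  0.95 -1.57] 0.0 wrist [0.326 0.038 0.147]
0.12 0.08 -1 [0.   0.29 2.29 3.15 0.71 1.57] 0.0 wrist [0.326 0.038 0.227]
0.12 0.08 1 [ 0.    0.29  2.29  3.15  0.71 -1.57] 0.0 wrist [0.326 0.038 0.227]
0.18 0 -1 [0.   0.44 2.41 3.15 0.99 1.57] 0.0 wrist [0.269 0.038 0.164]
0.18 0 1 [ 0.    0.44  2.41  3.15  0.99 -1.57] 0.0 wrist [0.269 0.038 0.164]
0.18 0.08 -1 [0.   0.14 2.42 3.15 0.7  1.57] 0.0 wrist [0.269 0.038 0.244]
0.18 0.08 1 [ 0.    0.14  2.42  3.15  0.7  -1.57] 0.0 wrist [0.269 0.038 0.244]
place
0.6 -1 [0.   0.76 2.16 3.15 1.26 1.57] 0.0
0.65 -1 [0.   0.78 2.04 3.14 1.17 1.57] 0.0
0.682 -1 [0.   0.8  1.96 3.14 1.11 1.57] 0.0
0.72 -1 [0.   0.84 1.86 3.14 1.04 1.57] 0.0
0.6 1 [ 0.    0.76  2.16  3.15  1.26 -1.57] 0.0
0.65 1 [ 0.    0.78  2.04  3.14  1.17 -1.57] 0.0
0.682 1 [ 0.    0.8   1.96  3.14  1.11 -1.57] 0.0
0.72 1 [ 0.    0.84  1.86  3.14  1.04 -1.57] 0.0
[0.53937016 0.0364     0.41278665] [0.54383253 0.18919225 0.56554486] [0.54829308 0.03639888 0.71824086] [0.32059103 0.0364     0.57203505]
n 10 shift [ 0.48 -0.    0.19] turn [ 0.   -0.18  0.  ]
n 10 shift [ 0.05 -0.8  -0.04] turn [ 0.51 -0.    0.74]
n 10 shift [ 0.05 -0.8  -0.04] turn [ 0.51 -0.    0.74]
```

```bash
python3 -m inch '1 .48 0 .19 0 -.18 0; 1 .48 0 .19 0 -.18 0; 1 .48 0 .19 0 -.18 0; 1 .48 0 .19 0 -.18 0; 1 .48 0 .19 0 -.18 0; 1 .48 0 .19 0 -.18 0; 1 .48 0 .19 0 -.18 0; 1 .48 0 .19 0 -.18 0; 1 .48 0 .19 0 -.18 0; 1 .48 0 .19 0 -.18 0'
python3 -m inch '1 .05 -.8 -.04 .51 0 .74; 1 .05 -.8 -.04 .51 0 .74; 1 .05 -.8 -.04 .51 0 .74; 1 .05 -.8 -.04 .51 0 .74; 1 .05 -.8 -.04 .51 0 .74; 1 .05 -.8 -.04 .51 0 .74; 1 .05 -.8 -.04 .51 0 .74; 1 .05 -.8 -.04 .51 0 .74; 1 .05 -.8 -.04 .51 0 .74; 1 .05 -.8 -.04 .51 0 .74'
python3 - <<'E'
from h import *
o=ctrl.get_obs(); print(o["qpos"].round(3)); p0=(o["ee_pos"],Ro.from_euler("xyz",o["eef_rot"]))
b=fk([0,-.3,1.9,3.1416,.6,1.571],G); screw(p0,b[:2],10)
E
```

```text
time_s: 9.43
ee_pos: [0.5418, 0.036, 0.4107]
eef_rot: [3.141, -0.939, -0.001]
force: [-0.2, -0.5, 0.1]
grip_width: 0.0939
grip_force: 0.0
time_s: 10.68
ee_pos: [0.5444, 0.1895, 0.5645]
eef_rot: [-1.592, 0.018, -0.969]
force: [0.7, 0.1, -0.3]
grip_width: 0.0937
grip_force: 0.0
[-1.000e-03 -2.980e-01  1.904e+00  1.585e+00  6.030e-01  1.557e+00]
n 10 shift [ 0.05 -0.8  -0.03] turn [0.51 0.   0.74]
```

```bash
python3 -m inch '1 .05 -.8 -.03 .51 0 .74; 1 .05 -.8 -.03 .51 0 .74; 1 .05 -.8 -.03 .51 0 .74; 1 .05 -.8 -.03 .51 0 .74; 1 .05 -.8 -.03 .51 0 .74; 1 .05 -.8 -.03 .51 0 .74; 1 .05 -.8 -.03 .51 0 .74; 1 .05 -.8 -.03 .51 0 .74; 1 .05 -.8 -.03 .51 0 .74; 1 .05 -.8 -.03 .51 0 .74'
cat >> h.py <<'E'
def RT(t,flip=-1):
    t=np.radians(t); z=np.array([np.cos(t),0,-np.sin(t)]); x=np.array([np.sin(t),0,np.cos(t)])*flip
    return Ro.from_matrix(np.c_[x,np.cross(z,x),z])
def now():
    o=ctrl.get_obs(); print(o["qpos"].round(3),o["force"].round(1)); return (o["ee_pos"],Ro.from_euler("xyz",o["eef_rot"]))
E
python3 - <<'E'
from h import *
p0=now()
r=RT(17); g=np.array([.682,.0376,.038]); z=r.as_matrix()[:,2]
A=g+(.0188-.125)*z+[0,0,.12]; B=g+(.0188-.125)*z; C=g+.0188*z
print(A,B,C)
for n in(18,20): screw(p0,(A,r),n)
screw((A,r),(B,r),5);screw((B,r),(C,r),6)
E
```

```text
time_s: 11.92
ee_pos: [0.5495, 0.0368, 0.7184]
eef_rot: [0.001, 0.995, -0.001]
force: [0.1, 0.2, -0.0]
grip_width: 0.094
grip_force: 0.0
[ 2.000e-03 -2.950e-01  1.900e+00  3.146e+00  6.100e-01  1.566e+00] [ 0.1  0.2 -0. ]
[0.58044043 0.0376     0.18904988] [0.58044043 0.0376     0.06904988] [0.69997853 0.0376     0.03250341]
n 18 shift [ 1.01  0.   -0.11] turn [-0.    0.28 -0.  ]
n 20 shift [ 0.91  0.   -0.09] turn [-0.    0.25 -0.  ]
n 5 shift [0.77 0.   0.23] turn [0. 0. 0.]
n 6 shift [0.   0.   0.69] turn [0. 0. 0.]
```

```bash
python3 -m inch '1 .91 0 -.09 0 .25 0; 1 .91 0 -.09 0 .25 0; 1 .91 0 -.09 0 .25 0; 1 .91 0 -.09 0 .25 0; 1 .91 0 -.09 0 .25 0; 1 .91 0 -.09 0 .25 0; 1 .91 0 -.09 0 .25 0; 1 .91 0 -.09 0 .25 0; 1 .91 0 -.09 0 .25 0; 1 .91 0 -.09 0 .25 0'
python3 -m inch '1 .91 0 -.09 0 .25 0; 1 .91 0 -.09 0 .25 0; 1 .91 0 -.09 0 .25 0; 1 .91 0 -.09 0 .25 0; 1 .91 0 -.09 0 .25 0; 1 .91 0 -.09 0 .25 0; 1 .91 0 -.09 0 .25 0; 1 .91 0 -.09 0 .25 0; 1 .91 0 -.09 0 .25 0; 1 .91 0 -.09 0 .25 0'
python3 - <<'E'
from h import *
p0=now()
r=RT(17); g=np.array([.682,.0376,.038]); z=r.as_matrix()[:,2]
screw(p0,(g+(.0188-.125)*z,r),5)
c=camera('wrist'); cv2.imwrite('pics/w3.png',c['img'])
E
```

```text
time_s: 13.18
ee_pos: [0.6233, 0.0363, 0.4581]
eef_rot: [-0.034, 1.429, -0.034]
force: [0.3, 0.5, 0.3]
grip_width: 0.0937
grip_force: 0.0
time_s: 14.42
ee_pos: [0.5819, 0.0351, 0.1892]
eef_rot: [-3.125, 1.277, -3.127]
force: [-0.3, -0.3, -0.2]
grip_width: 0.0939
grip_force: 0.0
[-3.000e-03  1.670e-01  2.287e+00  3.141e+00  5.890e-01  1.566e+00] [-0.3 -0.3 -0.2]
n 5 shift [0.77 0.02 0.22] turn [-0.  0.  0.]
```

View pics/w3.png

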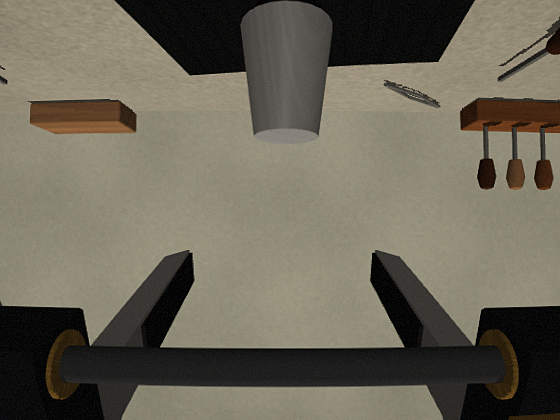

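```bash
python3 -m inch '1 .77 .02 .22 0 0 0; 1 .77 .02 .22 0 0 0; 1 .77 .02 .22 0 0 0; 1 .77 .02 .22 0 0 0; 1 .77 .02 .22 0 0 0; 1 0 0 0 0 0 0'
python3 - <<'E'
from h import *
p0=now()
c=camera('wrist'); C=np.linalg.inv(c['view'])[:3,3]; print("cam",C,p0[1].inv().apply(C-p0[0]))
r=RT(17); g=np.array([.682,.0376,.038]); z=r.as_matrix()[:,2]
screw(p0,(g+.0188*z,r),6)
E
```

```text
time_s: 15.22
ee_pos: [0.5804, 0.0375, 0.0689]
eef_rot: [-3.125, 1.276, -3.127]
force: [-0.2, -0.3, 0.1]
grip_width: 0.0935
grip_force: 0.0
[0.005 0.541 2.278 3.15  0.953 1.563] [-0.2 -0.3  0.1]
cam [0.38630791 0.03748251 0.04727913] [ 7.70737799e-02 -5.56557943e-05 -1.79487989e-01]
n 6 shift [-0.    0.    0.69] turn [-0.  0.  0.]
```

Run:
```python
from h import *
p0=now()
r=RT(22); g=np.array([.682,.0376,.038]); z=r.as_matrix()[:,2]; B=g+(.0188-.125)*z
screw(p0,(B,r),2);screw((B,r),(g+.0188*z,r),6)
```

```text
[0.005 0.538 2.278 3.15  0.952 1.563] [-0.2 -0.4 -0.9]
n 2 shift [-0.14  0.    0.  ] turn [-0.01  0.26  0.01]
n 6 shift [0.   0.   0.69] turn [0. 0. 0.]
```

```bash
python3 -m inch '1 -.14 0 0 0 .26 0; 1 -.14 0 0 0 .26 0; 1 0 0 .69 0 0 0; 1 0 0 .69 0 0 0; 1 0 0 .69 0 0 0; 1 0 0 .69 0 0 0; 1 0 0 .69 0 0 0; 1 0 0 .69 0 0 0; 1 0 0 0 0 0 0' 20
python3 -m inch '-1 0 0 0 0 0 0; -1 0 0 0 0 0 0; -1 0 0 0 0 0 0; -1 0 0 0 0 0 0; -1 0 0 0 0 0 0; -1 0 0 0 0 0 0' 25
python3 - <<'E'
from h import *
p0=now(); print(p0[0])
P,R=p0; up=P+[0,0,.15]
screw(p0,(up,R),5)
E
```

```text
time_s: 16.4
ee_pos: [0.6995, 0.0371, 0.0336]
eef_rot: [-3.129, 1.19, -3.13]
force: [-0.0, -0.3, -0.0]
grip_width: 0.0938
grip_force: 0.0
time_s: 17.15
ee_pos: [0.6987, 0.0373, 0.0326]
eef_rot: [-3.129, 1.189, -3.13]
force: [-5.5, 0.5, 5.0]
grip_width: 0.0679
grip_force: 24.9
[3.000e-03 6.950e-01 1.953e+00 3.150e+00 6.960e-01 1.561e+00] [-5.5  0.5  5. ]
[0.69866683 0.03727797 0.03262743]
n 5 shift [-0.93 -0.   -0.37] turn [0. 0. 0.]
```

```bash
python3 -m inch '-1 -.93 0 -.37 0 0 0; -1 -.93 0 -.37 0 0 0; -1 -.93 0 -.37 0 0 0; -1 -.93 0 -.37 0 0 0; -1 -.93 0 -.37 0 0 0; -1 0 0 0 0 0 -1; -1 0 0 0 0 0 -1; -1 0 0 0 0 0 -1; -1 0 0 0 0 0 -1'
python3 -m inch '-1 0 0 0 0 0 -1; -1 0 0 0 0 0 -1; -1 0 0 0 0 0 -1; -1 0 0 0 0 0 -1; -1 0 0 0 0 0 -1; -1 0 0 0 0 0 -1; -1 0 0 0 0 0 -1; -1 0 0 0 0 0 -1; -1 0 0 0 0 0 -1; -1 0 0 0 0 0 -1'
python3 -m inch '-1 0 0 0 0 0 -1; -1 0 0 0 0 0 -1; -1 0 0 0 0 0 -1; -1 0 0 0 0 0 -1; -1 0 0 0 0 0 0'
python3 - <<'E'
from h import *
p0=now(); print(p0[0])
r=RT(4,1); T=np.array([.665+.019,.0376,.125])
screw(p0,(T,r),5)
c=camera('scene'); cv2.imwrite('pics/s4.png',cv2.resize(c['img'][120:330,150:430],None,fx=2,fy=2))
E
```

```text
time_s: 18.27
ee_pos: [0.699, 0.0378, 0.1819]
eef_rot: [-2.126, 0.781, -1.985]
force: [-0.2, -0.3, -1.0]
grip_width: 0.0679
grip_force: 24.7
time_s: 19.52
ee_pos: [0.699, 0.0379, 0.1818]
eef_rot: [-2.137, -0.799, -1.146]
force: [-0.2, 1.2, -2.5]
grip_width: 0.068
grip_force: 24.9
time_s: 20.15
ee_pos: [0.6991, 0.0379, 0.182]
eef_rot: [3.131, -1.188, 0.008]
force: [0.2, 0.4, -0.9]
grip_width: 0.068
grip_force: 24.9
[ 0.004  0.359  1.963  3.161  0.368 -1.59 ] [ 0.2  0.4 -0.9]
[0.69907296 0.03785885 0.18197028]
n 5 shift [-0.39  0.   -0.  ] turn [0.   0.36 0.  ]
```

View pics/s4.png

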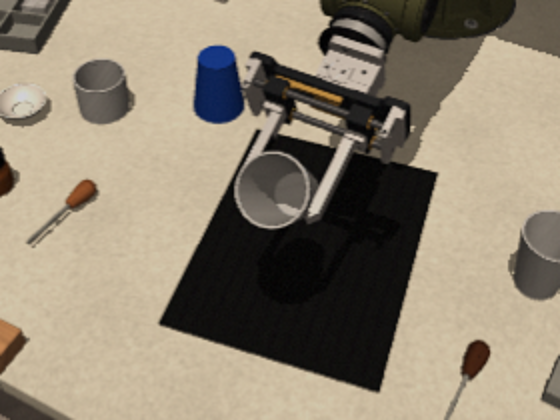

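```bash
python3 -m inch '-1 -.39 0 0 0 .36 0; -1 -.39 0 0 0 .36 0; -1 -.39 0 0 0 .36 0; -1 -.39 0 0 0 .36 0; -1 -.39 0 0 0 .36 0; -1 -.6 0 0 0 0 0; -1 -.6 0 0 0 0 0; -1 -.3 0 0 0 0 0; -1 0 0 0 0 0 0'
python3 - <<'E'
from h import *
p0=now(); print(p0[0]+p0[1].apply([0,0,-.0188]))
E
```

```text
time_s: 21.32
ee_pos: [0.6814, 0.0374, 0.0808]
eef_rot: [3.097, -1.502, 0.044]
force: [0.2, -0.3, -1.1]
grip_width: 0.0681
grip_force: 24.9
[ 3.000e-03  7.500e-01  2.025e+00  3.146e+00  1.135e+00 -1.576e+00] [ 0.2 -0.3 -1.1]
[0.66266591 0.03745337 0.08204487]
```

```bash
python3 -m inch '-1 -.2 0 0 0 0 0; -1 -.15 0 0 0 0 0; -1 0 0 0 0 0 0'; python3 -m inch '-1 -.1 0 0 0 0 0; -1 0 0 0 0 0 0';  python3 -m inch '-1 -.1 0 0 0 0 0; -1 0 0 0 0 0 0'
```

```text
time_s: 21.7
ee_pos: [0.6807, 0.0374, 0.0705]
eef_rot: [3.074, -1.502, 0.066]
force: [-0.5, 0.4, -1.4]
grip_width: 0.0678
grip_force: 24.9
time_s: 21.95
ee_pos: [0.6805, 0.0374, 0.0676]
eef_rot: [3.072, -1.502, 0.068]
force: [-0.4, -0.9, -1.1]
grip_width: 0.068
grip_force: 24.9
time_s: 22.2
ee_pos: [0.6805, 0.0374, 0.065]
eef_rot: [3.071, -1.503, 0.07]
force: [0.1, -0.3, -0.0]
grip_width: 0.0682
grip_force: 24.8
```

```bash
python3 -m inch '-1 0 0 0 0 0 0; -1 -.02 0 -.13 0 0 0; -1 -.02 0 -.13 0 0 0; -1 -.02 0 -.13 0 0 0; -1 -.03 0 -.13 0 0 0; -1 0 0 0 0 0 0' 6
python3 -c "
from h import *
now()
c=camera('scene'); cv2.imwrite('pics/s5.png',cv2.resize(c['img'][150:330,200:400],None,fx=3,fy=3))"
```

```text
time_s: 22.95
ee_pos: [0.6644, 0.0374, 0.0631]
eef_rot: [3.071, -1.503, 0.07]
force: [-0.9, 1.5, 1.7]
grip_width: 0.0687
grip_force: 5.8
[ 3.000e-03  7.860e-01  2.053e+00  3.146e+00  1.200e+00 -1.577e+00] [-0.9  1.5  1.7]
```

View pics/s5.png

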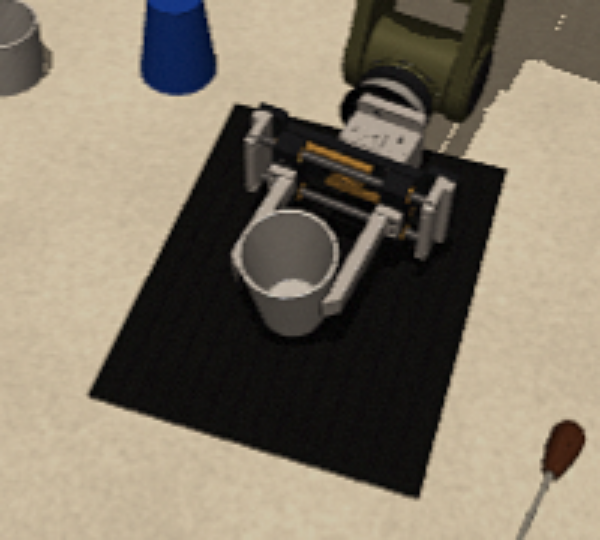

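```bash
python3 -m inch '-1 -.03 0 -.13 0 0 0; -1 -.03 0 -.13 0 0 0; -1 -.04 0 -.07 0 0 0; -1 0 0 0 0 0 0'
cat >> h.py <<'E'
def rim(x,y,zmin=.075,names=("scene","top"),r=.06):
    for n in names:
        W=cloud(camera(n)).reshape(-1,3); p=W[(np.hypot(W[:,0]-x,W[:,1]-y)<r)&(W[:,2]>zmin)&(W[:,2]<.2)]
        # upper envelope by direction around the centre
        c=p[:,:2].mean(0); a=np.round(np.arctan2(p[:,1]-c[1],p[:,0]-c[0])/(np.pi/18)).astype(int)
        t=np.array([p[a==k][np.argsort(p[a==k][:,2])[-2:]].mean(0) for k in set(a) if (a==k).sum()>2])
        A=np.c_[t[:,:2]-t[:,:2].mean(0),np.ones(len(t))]; s=least_squares(lambda v:A@v-t[:,2],[0,0,.1],loss="soft_l1",f_scale=.002).x
        print(n,len(t),"circle",circ(t).round(4),"z",t[:,2].min().round(3),t[:,2].max().round(3),"slope deg",np.degrees(np.arctan(s[:2])).round(1))
E
python3 -c "
from h import *
p=now();print(p[0])
rim(.65,.037)"
```

```text
time_s: 23.5
ee_pos: [0.6544, 0.0372, 0.0606]
eef_rot: [3.072, -1.502, 0.069]
force: [0.1, 0.1, -0.5]
grip_width: 0.0685
grip_force: 6.0
[ 3.000e-03  7.870e-01  2.075e+00  3.146e+00  1.223e+00 -1.577e+00] [ 0.1  0.1 -0.5]
[0.65437597 0.03721163 0.06060184]
scene 37 circle [0.6426 0.0372 0.0362] z 0.095 0.1 slope deg [-1.1 -1.1]
top 36 circle [0.6393 0.0386 0.036 ] z 0.091 0.104 slope deg [-2.2 -0.7]
```

```bash
python3 -m inch '1 0 0 0 0 0 0; 1 0 0 0 0 0 0; 1 0 0 0 0 0 0; 1 0 0 0 0 0 0; 1 0 0 -.6 0 0 0; 1 0 0 -.9 0 0 0; 1 0 0 -.9 0 0 0; 1 0 0 -.9 0 0 0; 1 0 0 -.5 0 0 0'
python3 - <<'E'
from h import *
p0=now();print(p0[0])
rim(.64,.037)
E
```

```text
time_s: 24.72
ee_pos: [0.5399, 0.0375, 0.0685]
eef_rot: [3.072, -1.502, 0.069]
force: [0.3, 0.3, -0.9]
grip_width: 0.0939
grip_force: 0.0
[ 0.005  0.734  2.348  3.147  1.442 -1.576] [ 0.3  0.3 -0.9]
[0.53990928 0.03751136 0.06854497]
scene 36 circle [0.6397 0.036  0.0361] z 0.095 0.098 slope deg [ 0.1 -0.1]
top 35 circle [0.6361 0.0372 0.0362] z 0.093 0.099 slope deg [-1.   0.1]
```

Run:
```python
from h import *
p0=now()
Q=lambda q4:fk([0,-.3,1.9,q4,.6,-1.571],G)[:2]
u=(p0[0]+[0,0,.15],p0[1])
screw(p0,u,6); screw(u,Q(np.pi),14); screw(Q(np.pi),Q(np.pi/2),10); screw(Q(np.pi/2),Q(0),10)
```

```text
[ 0.005  0.734  2.347  3.147  1.441 -1.576] [-0.1 -0.1 -0.9]
n 6 shift [ 0.83  0.   -0.06] turn [0. 0. 0.]
n 14 shift [1.17 0.01 0.29] turn [-0.    0.26  0.  ]
n 10 shift [-0.05 -0.8  -0.04] turn [ 0.51  0.   -0.74]
n 10 shift [-0.05 -0.8  -0.04] turn [ 0.51  0.   -0.74]
```

```bash
python3 -m inch '1 .83 0 -.06 0 0 0; 1 .83 0 -.06 0 0 0; 1 .83 0 -.06 0 0 0; 1 .83 0 -.06 0 0 0; 1 .83 0 -.06 0 0 0; 1 .83 0 -.06 0 0 0'
python3 -m inch '1 .96 .01 .24 0 .21 0; 1 .96 .01 .24 0 .21 0; 1 .96 .01 .24 0 .21 0; 1 .96 .01 .24 0 .21 0; 1 .96 .01 .24 0 .21 0; 1 .96 .01 .24 0 .21 0; 1 .96 .01 .24 0 .21 0; 1 .96 .01 .24 0 .21 0; 1 .96 .01 .24 0 .21 0'
python3 -m inch '1 .96 .01 .24 0 .21 0; 1 .96 .01 .24 0 .21 0; 1 .96 .01 .24 0 .21 0; 1 .96 .01 .24 0 .21 0; 1 .96 .01 .24 0 .21 0; 1 .96 .01 .24 0 .21 0; 1 .96 .01 .24 0 .21 0; 1 .96 .01 .24 0 .21 0'
python3 - <<'E'
from h import *
p0=now();print(p0[0])
Q=lambda q4:fk([0,-.3,1.9,q4,.6,-1.571],G)[:2]
screw(p0,Q(np.pi/2),10)
E
```

```text
time_s: 25.58
ee_pos: [0.5409, 0.0382, 0.2198]
eef_rot: [3.07, -1.504, 0.071]
force: [-0.3, 0.4, 0.0]
grip_width: 0.0941
grip_force: 0.0
time_s: 26.7
ee_pos: [0.5842, 0.0367, 0.4826]
eef_rot: [0.018, -1.306, 3.123]
force: [0.4, 0.1, 0.3]
grip_width: 0.0937
grip_force: 0.0
time_s: 27.7
ee_pos: [0.5494, 0.0355, 0.7167]
eef_rot: [0.009, -1.013, 3.133]
force: [-0.5, -0.4, 0.4]
grip_width: 0.0943
grip_force: 0.0
[-0.005 -0.303  1.9    3.131  0.583 -1.564] [-0.5 -0.4  0.4]
[0.54939638 0.03549934 0.71674584]
n 10 shift [-0.04 -0.8  -0.03] turn [ 0.5   0.01 -0.74]
```

```bash
python3 -m inch '1 -.05 -.8 -.04 .51 0 -.74; 1 -.05 -.8 -.04 .51 0 -.74; 1 -.05 -.8 -.04 .51 0 -.74; 1 -.05 -.8 -.04 .51 0 -.74; 1 -.05 -.8 -.04 .51 0 -.74; 1 -.05 -.8 -.04 .51 0 -.74; 1 -.05 -.8 -.04 .51 0 -.74; 1 -.05 -.8 -.04 .51 0 -.74; 1 -.05 -.8 -.04 .51 0 -.74; 1 -.05 -.8 -.04 .51 0 -.74'
python3 -m inch '1 -.05 -.8 -.04 .51 0 -.74; 1 -.05 -.8 -.04 .51 0 -.74; 1 -.05 -.8 -.04 .51 0 -.74; 1 -.05 -.8 -.04 .51 0 -.74; 1 -.05 -.8 -.04 .51 0 -.74; 1 -.05 -.8 -.04 .51 0 -.74; 1 -.05 -.8 -.04 .51 0 -.74; 1 -.05 -.8 -.04 .51 0 -.74; 1 -.05 -.8 -.04 .51 0 -.74; 1 -.05 -.8 -.04 .51 0 -.74'
python3 - <<'E'
from h import *
p0=now();print(p0[0])
D=Ro.from_euler("xyz",[np.pi,0,np.pi])
A=(np.array([.638,.0368,.22]),D)
screw(p0,A,8)
screw(A,(np.array([.638,.0368,.096-.008-.0188]),D),6)
E
```

```text
time_s: 28.95
ee_pos: [0.5412, 0.1882, 0.5611]
eef_rot: [1.614, -0.02, 2.173]
force: [0.4, 0.1, -0.1]
grip_width: 0.0938
grip_force: 0.0
time_s: 30.2
ee_pos: [0.5325, 0.0335, 0.409]
eef_rot: [-3.132, 0.921, -3.135]
force: [1.0, -0.2, -0.6]
grip_width: 0.0943
grip_force: 0.0
[-6.000e-03 -3.100e-01  1.906e+00  1.000e-03  6.250e-01 -1.580e+00] [ 1.  -0.2 -0.6]
[0.53254442 0.03353097 0.40903003]
n 8 shift [0.01 0.02 0.93] turn [-0.    0.66  0.  ]
n 6 shift [ 0.   -0.    0.84] turn [0. 0. 0.]
```

```bash
python3 -m inch '1 .01 .02 .93 0 .66 0; 1 .01 .02 .93 0 .66 0; 1 .01 .02 .93 0 .66 0; 1 .01 .02 .93 0 .66 0; 1 .01 .02 .93 0 .66 0; 1 .01 .02 .93 0 .66 0; 1 .01 .02 .93 0 .66 0; 1 .01 .02 .93 0 .66 0; 1 0 0 0 0 0 0'
python3 - <<'E'
from h import *
p0=now();print(p0[0])
rim(.638,.037,.08,("scene",),.045)
D=Ro.from_euler("xyz",[np.pi,0,np.pi])
screw(p0,(np.array([.638,.0368,.0692]),D),6)
c=camera('wrist'); cv2.imwrite('pics/w6.png',c['img'])
W=cloud(c).reshape(-1,3); q=W[(abs(W[:,2]-.093)<.006)&(np.hypot(W[:,0]-.638,W[:,1]-.037)<.06)]; print(len(q),circ(q) if len(q)>20 else 0)
E
```

```text
time_s: 31.32
ee_pos: [0.6371, 0.0389, 0.2166]
eef_rot: [-3.141, -0.006, 3.14]
force: [0.1, -0.0, 0.4]
grip_width: 0.0939
grip_force: 0.0
[ 0.004  0.497  1.222 -0.     1.428 -1.566] [ 0.1 -0.   0.4]
[0.63708894 0.03886718 0.21664401]
scene 37 circle [0.6393 0.0357 0.0361] z 0.093 0.098 slope deg [ 0.4 -0.6]
n 6 shift [-0.01 -0.01  0.82] turn [-0.   -0.01 -0.  ]
1466 [0.63538182 0.0361792  0.03547291]
```

View pics/w6.png

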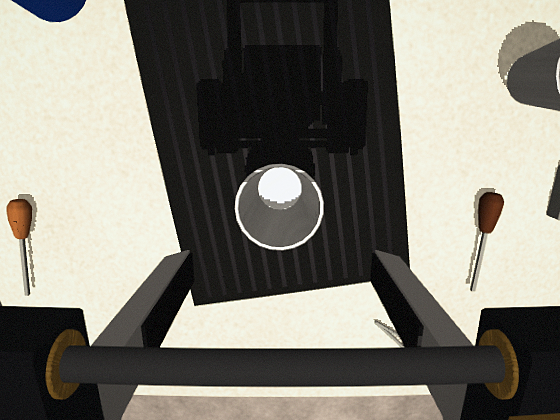

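```bash
python3 -m inch '1 0 -.01 .82 0 -.01 0; 1 0 -.01 .82 0 -.01 0; 1 0 -.01 .82 0 -.01 0; 1 0 -.01 .82 0 -.01 0; 1 0 -.02 .82 0 0 0; 1 0 -.02 .82 0 0 0; -1 0 0 0 0 0 0; -1 0 0 0 0 0 0; -1 0 0 0 0 0 0; -1 0 0 0 0 0 0' 20
python3 -m inch '-1 0 0 0 0 0 0; -1 0 0 -.7 0 0 0; -1 0 0 -1 0 0 0; -1 0 0 -1 0 0 0; -1 0 0 -1 0 0 0; -1 0 0 -1 0 0 0; -1 0 0 0 0 0 0'
python3 - <<'E'
from h import *
p0=now();print(p0[0])
rim(.637,.037,.14,("scene","top"),.05)
E
```

```text
time_s: 32.67
ee_pos: [0.6379, 0.0364, 0.0743]
eef_rot: [-3.141, 0.008, 3.141]
force: [-1.8, -2.8, 8.3]
grip_width: 0.0749
grip_force: 20.0
time_s: 33.55
ee_pos: [0.6371, 0.0366, 0.2157]
eef_rot: [-3.141, 0.01, 3.141]
force: [0.4, 0.1, -2.5]
grip_width: 0.075
grip_force: 20.0
[ 0.     0.487  1.239 -0.     1.406 -1.57 ] [ 0.4  0.1 -2.5]
[0.63710534 0.0366229  0.21568527]
scene 30 circle [0.6396 0.036  0.0312] z 0.187 0.2 slope deg [-0.6 -1. ]h.py:59: RuntimeWarning: Mean of empty slice.
  c=p[:,:2].mean(0); a=np.round(np.arctan2(p[:,1]-c[1],p[:,0]-c[0])/(np.pi/18)).astype(int)
  ret = um.true_divide(
Traceback (most recent call last):
  File "h.py", line 61, in rim
    A=np.c_[t[:,:2]-t[:,:2].mean(0),np.ones(len(t))]; s=least_squares(lambda v:A@v-t[:,2],[0,0,.1],loss="soft_l1",f_scale=.002).x
            ~^^^^^^
IndexError: too many indices for array: array is 1-dimensional, but 2 were indexed
```

```bash
sed -i 's/W\[:,2\]<.2)\]/W[:,2]<zm)]/; s/r=.06):/r=.06,zm=.2):/' h.py
python3 - <<'E'
from h import *
p0=now()
screw(p0,(np.array([.520,.3017,.205]),Ro.from_euler("xyz",[np.pi,0,np.pi])),10)
E
```

```text
[ 0.     0.491  1.242 -0.     1.405 -1.57 ] [-0.1  0.3 -1.9]
n 10 shift [0.39 0.88 0.02] turn [-0.  0. -0.]
```

```bash
python3 -m inch '-1 .39 .88 .02 0 0 0; -1 .39 .88 .02 0 0 0; -1 .39 .88 .02 0 0 0; -1 .39 .88 .02 0 0 0; -1 .39 .88 .02 0 0 0; -1 .39 .88 .02 0 0 0; -1 .39 .88 .02 0 0 0; -1 .39 .88 .02 0 0 0; -1 .39 .88 .02 0 0 0; -1 .39 .88 .02 0 0 0'
python3 -m inch '-1 0 0 0 0 0 0'
python3 - <<'E'
from h import *
p0=now();print(p0[0],p0[1].as_euler("xyz"))
for n in("scene","wrist","top"):
    W=cloud(camera(n)).reshape(-1,3); d=np.hypot(W[:,0]-.52,W[:,1]-.302)
    for z in(.03,.05,.07,.15,.17,.19):
        q=W[(d<.05)&(abs(W[:,2]-z)<.005)]
        if len(q)>25: print(n,z,len(q),circ(q).round(4))
E
```

```text
time_s: 34.9
ee_pos: [0.5187, 0.3013, 0.2044]
eef_rot: [-3.14, 0.002, 3.14]
force: [0.9, -0.2, -0.7]
grip_width: 0.0749
grip_force: 20.0
time_s: 35.02
ee_pos: [0.5184, 0.3018, 0.2045]
eef_rot: [-3.14, 0.002, -3.141]
force: [-0.4, -0.9, -2.1]
grip_width: 0.0746
grip_force: 20.0
[ 0.467  0.412  1.373 -0.002  1.356 -1.104] [-0.4 -0.9 -2.1]
[0.51838944 0.30180203 0.20450952] [-3.14032381e+00  2.18894774e-03 -3.14052453e+00]
scene 0.03 95 [0.5229 0.3013 0.0285]
scene 0.05 142 [0.523  0.3013 0.0309]
scene 0.07 182 [0.523  0.3014 0.0335]
scene 0.15 75 [0.518  0.3019 0.0286]
scene 0.17 117 [0.52   0.3019 0.0296]
scene 0.19 211 [0.5204 0.302  0.0319]
wrist 0.03 86 [0.5185 0.3013 0.0266]
wrist 0.05 100 [0.5192 0.3013 0.0293]
wrist 0.07 120 [0.519  0.3012 0.0319]
wrist 0.15 798 [0.5173 0.3006 0.0254]
wrist 0.17 1145 [0.5173 0.3006 0.028 ]
wrist 0.19 1637 [0.5171 0.3007 0.0306]
```

```bash
python3 -m inch '-1 -.07 0 0 0 0 0; -1 0 0 .6 0 0 0; -1 0 0 .6 0 0 0; -1 0 0 .6 0 0 0; -1 0 0 .5 0 0 0; -1 0 0 .4 0 0 0; -1 0 0 .2 0 0 0; -1 0 0 0 0 0 0'
python3 - <<'E'
from h import *
p0=now();print(p0[0],p0[1].as_euler("xyz"))
E
```

```text
time_s: 36.17
ee_pos: [0.5221, 0.3007, 0.1191]
eef_rot: [-3.141, 0.004, 3.141]
force: [1.3, -0.2, -1.9]
grip_width: 0.0747
grip_force: 20.0
[ 0.463  0.493  1.461 -0.002  1.184 -1.106] [ 1.3 -0.2 -1.9]
[0.52206453 0.30068211 0.11905472] [-3.14116228  0.00424817  3.14050784]
```

```bash
python3 -m inch '-1 .04 .02 .15 0 0 0; -1 0 0 .1 0 0 0; -1 0 0 0 0 0 0'
python3 -m inch '-1 0 0 .07 0 0 0; -1 0 0 0 0 0 0'
python3 - <<'E'
from h import *
p0=now();print(p0[0],p0[1].as_euler("xyz"))
W=cloud(camera("scene")).reshape(-1,3); d=np.hypot(W[:,0]-.52,W[:,1]-.302)
for z in(.03,.05,.07): print(circ(W[(d<.05)&(abs(W[:,2]-z)<.005)]).round(4))
E
```

```text
time_s: 36.55
ee_pos: [0.5209, 0.3012, 0.1116]
eef_rot: [-3.141, 0.004, 3.14]
force: [-0.5, 0.2, -1.2]
grip_width: 0.0752
grip_force: 20.0
time_s: 36.8
ee_pos: [0.5209, 0.3012, 0.1095]
eef_rot: [-3.141, 0.004, 3.14]
force: [-0.3, -0.0, -2.0]
grip_width: 0.075
grip_force: 20.0
[ 0.464  0.502  1.472 -0.003  1.164 -1.104] [-0.3 -0.  -2. ]
[0.52088575 0.30122716 0.1095018 ] [-3.14116502  0.00427592  3.14044372]
[0.5209 0.301  0.0299]
[0.5204 0.3012 0.0333]
[0.5256 0.3012 0.0315]
```

```bash
python3 -m inch '-1 0 0 .05 0 0 0; -1 0 0 0 0 0 0'; python3 -m inch '-1 0 0 .05 0 0 0; -1 0 0 0 0 0 0';python3 -m inch '-1 0 0 .05 0 0 0; -1 0 0 0 0 0 0'
```

```text
time_s: 37.1
ee_pos: [0.5209, 0.3012, 0.108]
eef_rot: [-3.141, 0.004, 3.14]
force: [0.1, 0.2, -1.1]
grip_width: 0.0749
grip_force: 20.0
time_s: 37.35
ee_pos: [0.5209, 0.3013, 0.1065]
eef_rot: [-3.141, 0.004, 3.14]
force: [1.0, -0.3, -1.6]
grip_width: 0.0752
grip_force: 20.0
time_s: 37.6
ee_pos: [0.5209, 0.3013, 0.1051]
eef_rot: [-3.141, 0.004, 3.14]
force: [-0.8, 1.1, -2.2]
grip_width: 0.0748
grip_force: 20.0
```

```bash
python3 -m inch '-1 0 0 .04 0 0 0; -1 0 0 0 0 0 0'; python3 -m inch '-1 0 0 .04 0 0 0; -1 0 0 0 0 0 0';python3 -m inch '-1 0 0 .04 0 0 0; -1 0 0 0 0 0 0'
```

```text
time_s: 37.85
ee_pos: [0.5211, 0.3014, 0.1041]
eef_rot: [-3.142, 0.005, 3.14]
force: [0.2, -0.0, 1.0]
grip_width: 0.0753
grip_force: 20.0
time_s: 38.1
ee_pos: [0.5214, 0.3014, 0.1036]
eef_rot: [3.141, 0.006, 3.141]
force: [0.2, -1.0, 7.5]
grip_width: 0.0749
grip_force: 20.0
time_s: 38.35
ee_pos: [0.5218, 0.3014, 0.1032]
eef_rot: [3.141, 0.007, 3.141]
force: [-1.8, -1.2, 13.4]
grip_width: 0.0749
grip_force: 20.0
```

```bash
python3 -m inch '1 0 0 0 0 0 0; 1 0 0 0 0 0 0; 1 0 0 0 0 0 0; 1 0 0 0 0 0 0; 1 0 0 -.5 0 0 0; 1 0 0 -1 0 0 0; 1 0 0 -1 0 0 0; 1 0 0 -1 0 0 0; 1 0 0 -1 0 0 0'
python3 - <<'E'
from h import *
now(); rim(.521,.3015,.105,("scene","wrist"),.05,.15)
c=camera("scene"); cv2.imwrite('pics/s7.png',c['img'])
W=cloud(c).reshape(-1,3); d=np.hypot(W[:,0]-.52,W[:,1]-.302)
for z in(.03,.05,.07): print(circ(W[(d<.05)&(abs(W[:,2]-z)<.005)]).round(4))
E
```

```text
time_s: 39.48
ee_pos: [0.5203, 0.3013, 0.2388]
eef_rot: [3.141, 0.005, 3.141]
force: [-0.6, 0.1, 0.3]
grip_width: 0.094
grip_force: 0.0
[ 0.465  0.391  1.322 -0.002  1.423 -1.104] [-0.6  0.1  0.3]
scene 37 circle [0.5231 0.3013 0.0363] z 0.124 0.127 slope deg [-0.5  0.2]
wrist 37 circle [0.5198 0.3012 0.0361] z 0.126 0.128 slope deg [-0.9  0.3]
[0.5209 0.301  0.0302]
[0.5217 0.3012 0.0322]
[0.5254 0.3015 0.0316]
```

View pics/s7.png

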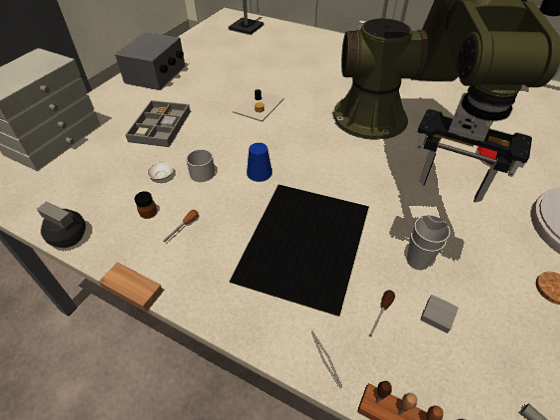

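The picture shows the cup nested upright and level in the nest cup at about (428, 240). The gripper is clear of it and the other items haven't moved.

```bash
python3 -c "
from station import ticket
print(ticket.hand_in())"
```

```text
the job is handed in; nothing more can be done
None
```

The cup was turned over, stood mouth-up by itself on the mat, then nested in the other cup (rim at about 127 mm, level within about 1°), and handed in at about 40 s; the hand-in returned no verdict.

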